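Set and lock the spindle adjuster of a small spinning machine

TASK

On the green spinning machine, turn the brass adjuster head until its white pointer line is on the red mark of the dial. Then run the orange locknut down clockwise by its lever until it seats on the washered boss beneath it, and nip it up firmly but without forcing it: a push of about 10 N on the outer part of the lever is right. Leave the pointer on the mark and the other things where they are.

Things in the scene. Friction and masses are not known exactly. Their poses are not given: they have to be found in the camera images.
- machine: spinning machine fixed to the table: dark base plate 200 x 360 x 12 mm, green motor housing at its +y end (top 127 mm above the table), spindle along its +x side, aluminium pedestal with the adjuster at front right. Origin on the table, mid-length. The adjuster's vertical axis is at (-40, -70) mm; the housing begins 135 mm from it in +y, the spindle's cop 98 mm in +x (up to 92 mm high).
- boss: the fixed threaded steel boss on the pedestal that the adjuster's shank runs through: cylinder 34 mm diameter, 26 mm high; origin on the axis at its foot, 40 mm above the table. On its top (66 mm above the table) lies a dark spring washer of the same diameter, 0.5 to 2 mm thick: not known exactly, so the point where the locknut seats must be felt.
- adjuster (a joint): angle of the brass adjuster screw, rad: 0 when the white pointer line is on the red mark, positive clockwise (seen from above) past it. Starts 0.5 to 1.3 rad short of the mark (negative): turn it clockwise. About 0.08 N m of friction; it stays where it is left.
- adjuster_head (a point): centre of the top of the adjuster's flat brass head, on the axis, 113 mm above the table; x axis along the white pointer line. Head 34 mm long (x), 14 mm thick (y), 24 mm high, underside 89 mm above the table; below it only the 16 mm shank through the locknut. It does not rise or sink.
- locknut: orange locknut round the shank below the head: hub 34 mm diameter, 14 mm thick, with one lever 10 mm wide, 12 high, reaching 75 mm from the axis. Origin on the axis at its underside, 69 to 71 mm above the table at the start; its x axis points along the lever. Clockwise from above it sinks 1 mm per rad and seats after 1.7 to 4.2 rad.
- bobbin_a: bystander: pale wooden bobbin, 32 mm diameter, 53 mm high, standing; origin under its centre
- bobbin_b: bystander: red bobbin, 32 mm diameter, 53 mm high, standing; origin under its centre
- bobbin_c: bystander: dark wooden bobbin, 32 mm diameter, 53 mm high, standing on the machine's base plate in front of the motor housing; origin under its centre
- jar: bystander: glass jar with red lid, 64 mm diameter, 90 mm high; origin under its centre
- oil_bottle: bystander: blue oil bottle, 40 mm diameter, 110 mm high; origin under its centre
- spanner: bystander: steel spanner lying on the table
- spare_ring: bystander: steel spacer ring, 34 mm diameter, 9 mm high, lying flat; origin under its centre
- red_mark (a point): the red mark on the white dial (radius 36 mm) round the adjuster's axis: straight towards the machine's +x from the axis, 30 mm out, 40 mm above the table
- lever_push (a point): middle of the locknut's lever, 60 mm from the axis, 7 mm above the nut's underside; moves with it. Pushing here sideways takes about 1 N while the nut runs free; once it seats the push climbs by 1 N every 2 to 4 mm. 7 to 13 N (10 is ideal) locks it, and it stays tight when let go; less than 6 N is too loose, above 15 N its thread is overloaded. Fits shut fingertips pushing from above.

How it is judged:
By the outcome, as a careful person would: the job done as asked, in the order asked, and still so for the second after the job is handed in, with the robot touching nothing.
It also fails if it takes over 61 s, if anything falls off the work surface, if the arm or the gripper's body presses on something with over 40 N, if the wrist force passes 120 N, or if a joint passes its speed limit or range.

ROBOT

A 6-joint arm with a two-finger parallel gripper is mounted at the origin on the work surface. World frame = base frame: x ahead of the robot, y to its left, z up, the work surface at z = 0. Lengths are in mm, angles in rad, forces in N, time in s.
With the tool pointing down it reaches from about 300 to 775 mm from the base axis. Payload 14.6 kg.
Tool frame: the origin (TCP) lies midway between the tips of the shut fingers; the grasp point (between the pads) lies 19 mm behind it; z points along the fingers, y is the line along which they close (so a half turn about z gives the same grasp; the last joint's range is limited). The gripper opens to 94 mm and grips with 3 to 60 N. Pads are 16 mm wide; open, the fingers measure 119 mm over their backs; the gripper's body (75 mm by 177 mm) begins 78 mm behind the grasp point.
Start: joints at [1.046, 0.3, 1.521, -0, 1.321, -0.067], TCP at [243.083, 493.356, 205.446] pointing down, gripper open.
Joint ranges: [-3.03, 3.03], [-0.79, 2.21], [0.23, 2.52], [-1.04, 4.18], [0, 3.07], [-2.55, 2.55]. Speed limits (rad/s): [2.22, 2.22, 2.57, 3.14, 3.14, 3.14].

INTERFACE

Orientations are given as [roll, pitch, yaw] about the fixed x, y, z axes, in that order (R = Rz(yaw) Ry(pitch) Rx(roll)).
In Python, from cell import manip, camera gives the robot as it stands.
- The arm moves only by the tool move_arm, never from a script. Its arguments are lists of equal length, an entry for each row: "dp": the shift along the world's x, y, z in mm, a list of three; "rotation": the turn, a rotation vector about the world's x, y, z in rad, a list of three; "hand": the opening, from 0 (shut) to 1 (fully open). A call has 1 to 10 rows; each row shifts and turns the commanded pose from where the row before left it; what a row does not reach is not made up. A row lasts 1/8 s, in which the tool goes at most 62.5 mm and 10.7 degrees, less where a joint would pass 70% of its speed; a pose out of reach is approached as far as the arm can. A call with a gripper value outside its range is refused whole. The fingers move at their own pace and stop on an object; "newtons" is the grip in N (left out, the last holds). Time passes only in rows, so rows that do not move let the fingers close. It gives the time, the measured TCP pose, the force, the opening and the grip force at its end, in the units of the state.
- manip.read_state(): the state, without advancing time (a new reading comes with each control period).
- camera(name): name is "side" or "top"; returns a dict with "image" (400x640x3 uint8, red, green, blue), "fx", "fy", "cx", "cy" (pixels), "k1" (the pictures are not rectified: a ray, as slopes to the right and down, at radius r is drawn at 1 + k1 r^2 times it, then the intrinsics apply), "R" (3x3) and "t" (3): a world point X has camera coordinates R X + t. Camera axes: x right, y down, z forward; pixel columns grow to the right and rows downward; lengths in mm; the calibration is good to about 2 mm. A picture is of the moment at which its call begins. There is no depth.
- manip.sign_off(): hands the job in; it is judged then, once.
The state is a dict: "clock": time; "joints": joint angles; "qd": joint speeds; "effort": joint torques, N m; "eef_pos": TCP position; "eef_rot": TCP orientation; "wrist_force": force on the tool from outside, world axes, zero at the start; "moment": the same for the moment, N m; "finger_gap": finger opening in mm; "finger_force": force on a finger pad.
Only numpy, scipy, OpenCV 4.12 (cv2) and the standard library are available. Lean on these libraries where they do the work, as an engineer would, in place of code of your own. Each camera call takes 0.05 s, during which the arm holds its last target. There are 200 camera calls.

## Working session

There is one attempt and no reset: what is moved stays moved. The work goes in short steps, Python scripts to look and compute and a tool call to move; the robot and the scene stay as the last step left them, time stands still between calls to the robot, and variables do not carry over. Pictures are saved under pics/ and viewed, at most 10 in all, crops included, and the job is handed in when it is done.

Besides the shell and the picture viewer there is one more tool, called after "Request:" as a command line: name --argument value ..., lists and objects as JSON in quotes. move_arm: Moves the arm, as the interface text tells. Its arguments: {"type":"object","properties":{"dp":{"type":"array","items":{"type":"array","items":{"type":"number"}}},"rotation":{"type":"array","items":{"type":"array","items":{"type":"number"}}},"hand":{"type":"array","items":{"type":"number"}},"newtons":{"type":"number"}},"required":["dp","rotation","hand"]}

```bash
mkdir -p pics
cat > h.py <<'E'
import numpy as np, cv2
from cell import manip, camera
def snap(n,f):
    c=camera(n); cv2.imwrite('pics/'+f,c['image'][:,:,::-1]); np.save('pics/'+f+'.npy',c,allow_pickle=True); return c
def load(f): return np.load('pics/'+f+'.npy',allow_pickle=True).item()
def ray(c,u,v):
    K=np.array([[c['fx'],0,c['cx']],[0,c['fy'],c['cy']],[0,0,1.]])
    p=cv2.undistortPoints(np.array([[[u,v]]],float),K,np.array([c['k1'],0,0,0.]))[0,0]
    R=np.array(c['R']);t=np.array(c['t']); return -R.T@t, R.T@np.array([p[0],p[1],1])
def onz(c,u,v,z):
    o,d=ray(c,u,v); return o+d*(z-o[2])/d[2]
def proj(c,X):
    p=np.array(c['R'])@np.array(X,float)+np.array(c['t']); s=p[:2]/p[2]; s=s*(1+c['k1']*(s@s))
    return np.array([c['fx']*s[0]+c['cx'],c['fy']*s[1]+c['cy']])
E
python3 - <<'E'
from h import *
a=snap('top','t0.png'); b=snap('side','s0.png')
for c in(a,b): print(c['fx'],c['k1'],-np.array(c['R']).T@np.array(c['t']))
print(manip.read_state())
E
```

```text
372.803751925183 -0.020616944245957045 [ 427.52540027   22.43582175 1088.19020272]
443.3578897223611 -0.12120326977301554 [432.19651044 817.76327836 794.66664168]
{'clock': 0.1, 'joints': array([ 1.04641151e+00,  3.00400129e-01,  1.52152026e+00, -2.74866785e-06,
        1.32067679e+00, -6.66197114e-02]), 'qd': array([ 0.00116696,  0.00060556, -0.00178935, -0.00046773,  0.00020089,
        0.0004706 ]), 'effort': array([ 1.63185832e-03, -5.32641685e+01, -3.53282905e+01,  7.10629835e-02,
        2.35595932e-02, -5.94152448e-05]), 'eef_pos': array([242.96691014, 493.16720452, 204.95098273]), 'eef_rot': array([-3.14059019e+00, -6.42147584e-05,  2.68382820e+00]), 'wrist_force': array([-0.20671779,  0.20807094, -0.85244129]), 'moment': array([-0.04194618,  0.04316045,  0.07008646]), 'finger_force': 0.0, 'finger_gap': 94.40262835532862}
```

View pics/t0.png

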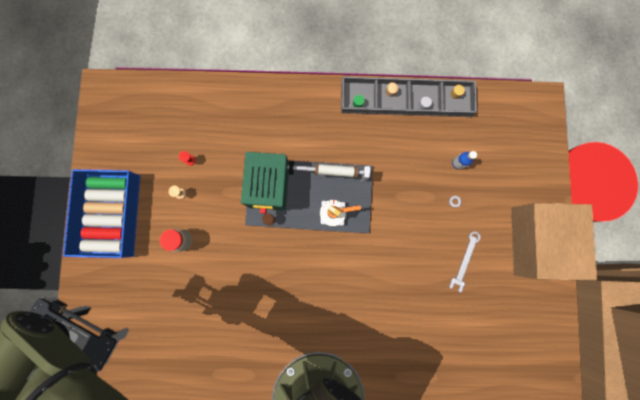

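View pics/s0.png

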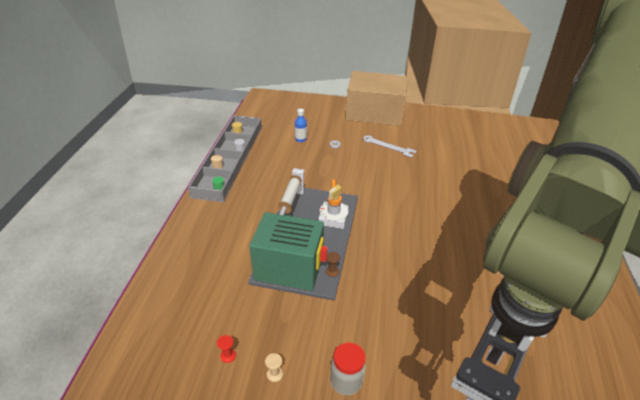

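The top view shows the machine with its housing at (265,180), the adjuster at about (333,211) and the lever pointing right to (360,208). In the side view the adjuster is at (335,205). I'll zoom in on both.

Run:
```python
from h import *
a=load('t0.png');b=load('s0.png')
f=lambda c,x,y,w,h,s:cv2.resize(c['image'][y:y+h,x:x+w,::-1],None,fx=s,fy=s,interpolation=cv2.INTER_CUBIC)
A=f(a,305,190,65,50,6);B=f(b,305,170,65,65,6)
im=np.zeros((390,790,3),np.uint8);im[:300,:390]=A;im[:390,400:]=B
cv2.imwrite('pics/z0.png',im)
# machine plate corners: top view at z=12
g=cv2.cvtColor(a['image'],cv2.COLOR_RGB2HSV).astype(int)
m=((g[...,2]<90)&(g[...,1]<90)).astype(np.uint8);m[:150]=0;m[240:]=0;m[:,:240]=0;m[:,380:]=0
r=cv2.minAreaRect(np.argwhere(m)[:,::-1].astype(np.float32));print(r,m.sum())
for p in cv2.boxPoints(r):print(p,onz(a,*p,12).round(1))
# orange mask
m=(g[...,0]>8)&(g[...,0]<16)&(g[...,1]>190)&(g[...,2]>180)
q=np.argwhere(m[190:235,320:370])+[190,320]
print(len(q),q.min(0),q.max(0))
for v,u in[(q[q[:,1].argmax()])]: print(u,v,onz(a,u,v,77))
```

```text
((308.04473876953125, 192.2840576171875), (126.37841033935547, 67.68045043945312), 3.5763344764709473) 1778
[242.86769 222.11674] [487.6 229.4  12. ]
[247.0895 154.5681] [686.7 226.6  12. ]
[373.2218  162.45137] [ 672.5 -145.9   12. ]
[369.      230.00002] [ 473.3 -134.6   12. ]Traceback (most recent call last):
  File "<stdin>", line 15, in <module>
    return umr_minimum(a, axis, None, out, keepdims, initial, where)
ValueError: zero-size array to reduction operation minimum which has no identity
```

View pics/z0.png

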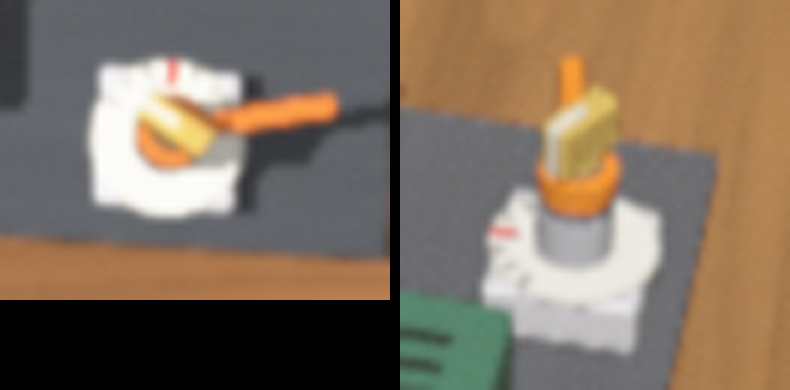

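The zoom of the top view shows the white pointer end at crop (150,110), which is image (330,208), upper left of the axis. The red mark is at crop (173,70), image (334,202), so the head is roughly 1 rad short. The lever points to -y. Next I measure the axis, the machine yaw, the head angle and the lever angle.

```bash
cat > m.py <<'E'
from h import *
def edge_bottom(c):
    g=cv2.GaussianBlur(c['image'],(3,3),0).astype(float); P=[]
    d=g[...,0]-g[...,2]   # wood reddish
    for u in list(range(282,366,2)):
        col=d[216:245,u]; i=np.argmax(col>25)
        if i>0: P.append((u,216+i-1+(25-col[i-1])/(col[i]-col[i-1])))
    W=np.array([onz(c,u,v,12)[:2] for u,v in P])
    for _ in range(3):
        k=np.polyfit(W[:,1],W[:,0],1); r=abs(np.polyval(k,W[:,1])-W[:,0]); W=W[r<max(1.0,2*np.median(r))]
    return k,len(W)
def edge_right(c):
    g=cv2.GaussianBlur(c['image'],(3,3),0).astype(float); P=[]; d=g[...,0]-g[...,2]
    for v in range(182,228,2):
        row=d[v,362:385]; i=np.argmax(row>25)
        if i>0: P.append((362+i-1+(25-row[i-1])/(row[i]-row[i-1]),v))
    W=np.array([onz(c,u,v,12)[:2] for u,v in P])
    for _ in range(3):
        k=np.polyfit(W[:,0],W[:,1],1); r=abs(np.polyval(k,W[:,0])-W[:,1]); W=W[r<max(1.0,2*np.median(r))]
    return k,len(W)
E
python3 - <<'E'
from m import *
a=load('t0.png');b=load('s0.png')
kb,n=edge_bottom(a); kr,n2=edge_right(a)
yb=-np.arctan(kb[0]); yr=np.arctan(kr[0]); print('yaw',yb,n,yr,n2)
# corner (-100,-180)
y=(kr[0]*kb[1]+kr[1])/(1-kr[0]*kb[0]); x=kb[0]*y+kb[1]
R=lambda t:np.array([[np.cos(t),-np.sin(t)],[np.sin(t),np.cos(t)]])
print('corner',x,y,'axis',np.array([x,y])+R(yb)@[60,110])
h=cv2.cvtColor(a['image'],cv2.COLOR_RGB2HSV).astype(int)
def blob(c,h,box,cond,name):
    x,y,w,hh=box; m=np.zeros(h.shape[:2],bool); m[y:y+hh,x:x+w]=cond[y:y+hh,x:x+w]
    q=np.argwhere(m)[:,::-1].astype(float); print(name,len(q),q.mean(0) if len(q) else '', q.min(0),q.max(0)); return q
print(h[205:216,327:341,0]);print(h[205:216,327:341,1]);print(h[205:216,327:341,2])
hb=cv2.cvtColor(b['image'],cv2.COLOR_RGB2HSV).astype(int)
q=blob(a,h,(320,200,50,25),(h[...,0]<=15)&(h[...,1]>170)&(h[...,2]>120),'orange')
L=q[q[:,0]>343]; W=np.array([onz(a,u,v,83)[:2] for u,v in L]); 
c=W.mean(0);_,_,vt=np.linalg.svd(W-c); print('lever',c,vt[0],'tip',W[W[:,1].argmin()])
r=blob(a,h,(325,195,18,12),((h[...,0]<8)|(h[...,0]>170))&(h[...,1]>100)&(h[...,2]>120),'red'); print(onz(a,*r.mean(0),40))
w=blob(a,h,(315,195,33,35),(h[...,1]<40)&(h[...,2]>170),'white')
e=cv2.convexHull(w.astype(np.float32)); (cx,cy),rad=cv2.minEnclosingCircle(e);M=cv2.moments(e);u,v=M['m10']/M['m00'],M['m01']/M['m00'];print('dial',cx,cy,rad,onz(a,u,v,40))
E
```

```text
yaw -0.04255314804289274 36 -0.05053988550098535 23
corner 466.0309698076112 -133.7246005208561 axis [530.65608865 -26.37659628]
[[24 25 23 23 21 18 15 15 16 18 23 25 26 24]
 [24 26 23 24 23 18 15 13 12 12 17 19 22 25]
 [23 23 23 23 23 22 18 17 15 12 11 11 17 18]
 [23 24 23 23 23 23 22 20 18 15 13 11 11 12]
 [21 22 23 23 23 23 23 22 21 19 18 14 12 12]
 [19 16 18 21 23 24 23 23 23 22 20 18 16 13]
 [15 13 14 18 21 22 23 24 23 23 22 21 19 17]
 [14 13 14 14 18 19 21 23 24 23 23 23 21 18]
 [13 13 14 13 14 18 20 21 22 23 23 22 20 18]
 [14 11 14 14 13 14 16 17 18 21 22 21 18 18]
 [17 10 12 14 14 13 13 13 15 17 20 19 19 18]]
[[  5   6  13  33  45  40  48  51  30  18   8   6   7  11]
 [  5   7  19  47  83  99 106 111  96  69  32  15  12  12]
 [  8  17  23  27  51  91 121 142 152 139  96  57  31  29]
 [ 17  53  57  32  27  42  69 106 143 161 160 124  80  83]
 [ 29  94 107  78  47  29  30  60 116 146 154 158 142 147]
 [ 42 118 145 125  97  62  37  49 106 136 142 153 163 174]
 [ 55 141 167 147 131 112  88  86 118 133 136 143 150 151]
 [ 65 149 173 153 134 137 129 124 130 133 134 135 135 121]
 [ 
[... 534 characters left out ...]
 234 226 206 224 240 247 248 247 245 243 236 220 192]
 [239 245 240 201 183 214 233 244 246 246 245 243 234 202]
 [234 243 246 228 186 178 196 225 239 245 246 243 229 191]
 [227 228 246 245 226 194 181 197 222 235 241 236 210 177]
 [233 212 236 247 245 234 227 227 227 219 220 211 181 169]]
orange 67 [348.26865672 209.44776119] [329. 207.] [360. 216.]
lever [527.04497913 -76.48683547] [ 0.138581  -0.9903511] tip [529.28097811 -99.33668755]Traceback (most recent call last):
  File "<stdin>", line 18, in <module>
  File "<stdin>", line 12, in blob
    return umr_minimum(a, axis, None, out, keepdims, initial, where)
ValueError: zero-size array to reduction operation minimum which has no identity
```

Run:
```python
from m import *
a=load('t0.png');b=load('s0.png')
P=lambda n,c,x,y,z:print(n,onz(c,x,y,z)[:2].round(1))
P('dial',a,305+168/6,190+137/6,40);P('red',a,305+173/6,190+70/6,40)
P('head',a,305+177/6,190+127/6,113);P('white end',a,305+150/6,190+108/6,113);P('other',a,305+203/6,190+142/6,113)
P('lever tip',a,305+335/6,190+104/6,82);P('lever root',a,305+228/6,190+122/6,82);
s=lambda x,y:(305+(x-400)/6,170+y/6)
P('S head',b,*s(580,115),113);P('S white end',b,*s(555,138),113);P('S far end',b,*s(605,95),113)
P('S lever tip',b,*s(570,60),82); P('S dial',b,*s(572,250),40); P('S red',b,*s(502,232),40)
h=cv2.cvtColor(a['image'],cv2.COLOR_RGB2HSV).astype(int)
m=(h[...,2]>218)&(((h[...,0]>=20)&(h[...,0]<=25)&(h[...,1]<140)))
m[:206]=0;m[217:]=0;m[:,:327]=0;m[:,341:]=0
m[206:209,327:329]=0
q=np.argwhere(m)[:,::-1].astype(float);W=np.array([onz(a,u,v,113)[:2] for u,v in q]);c=W.mean(0);_,sg,vt=np.linalg.svd(W-c)
print(len(q),c,sg/np.sqrt(len(q)),vt[0],np.arctan2(vt[0][1],vt[0][0]))
```

```text
dial [518.1 -28.3]
red [549.9 -30.1]
head [516.3 -28.7]
white end [524.4 -16.7]
other [510.  -40.2]
lever tip [ 531.3 -101.7]
lever root [521.9 -53.3]
S head [516.1 -24.3]
S white end [524.   -7.7]
S far end [507.7 -39.3]
S lever tip [529.4 -99.7]
S dial [516.  -23.2]
S red [547.1 -29. ]
54 [519.36784762 -26.07561556] [9.32291279 4.70968524] [-0.47388673 -0.88058581] -2.0644956922607323
```

Request:
move_arm --dp '[[27,-52,0],[27,-52,0],[27,-52,0],[27,-52,0],[27,-52,0],[27,-52,0],[27,-52,0],[27,-52,0],[27,-52,0],[27,-52,-10]]' --rotation '[[0,0,-0.16],[0,0,-0.16],[0,0,-0.16],[0,0,-0.16],[0,0,-0.16],[0,0,-0.16],[0,0,-0.16],[0,0,-0.16],[0,0,-0.16],[0,0,-0.16]]' --hand '[0.5,0.5,0.5,0.5,0.5,0.5,0.5,0.5,0.5,0.5]' --newtons 20

```text
clock: 1.35
eef_pos: [513.9, -28.6, 195.7]
eef_rot: [3.141, -0.0, 1.078]
wrist_force: [0.9, 1.5, 0.4]
finger_gap: 46.8
finger_force: 0.0
```

Request:
move_arm --dp '[[3,1.5,-30],[0,0,-35],[0,0,-25],[0,0,-13],[0,0,0]]' --rotation '[[0,0,0],[0,0,0],[0,0,0],[0,0,0],[0,0,0]]' --hand '[0.5,0.5,0.5,0.5,0.5]'

```text
clock: 1.98
eef_pos: [515.9, -25.1, 92.1]
eef_rot: [-3.14, 0.0, 1.084]
wrist_force: [0.8, 0.0, 0.3]
finger_gap: 47.1
finger_force: 0.0
```

Run:
```python
from h import *
b=snap('side','s1.png'); c=b['image'][120:270,230:430,::-1]
cv2.imwrite('pics/z1.png',cv2.resize(c,None,fx=4,fy=4,interpolation=cv2.INTER_CUBIC))
s=manip.read_state();print(s['eef_pos'],s['wrist_force'],s['joints'])
```

```text
[516.29907906 -25.1355655   92.91152471] [-0.02379712  0.67331465  0.18623077] [-1.19520242e-01  3.51727369e-01  1.73374195e+00  2.17822547e-05
  1.05585556e+00  3.67392025e-01]
```

View pics/z1.png

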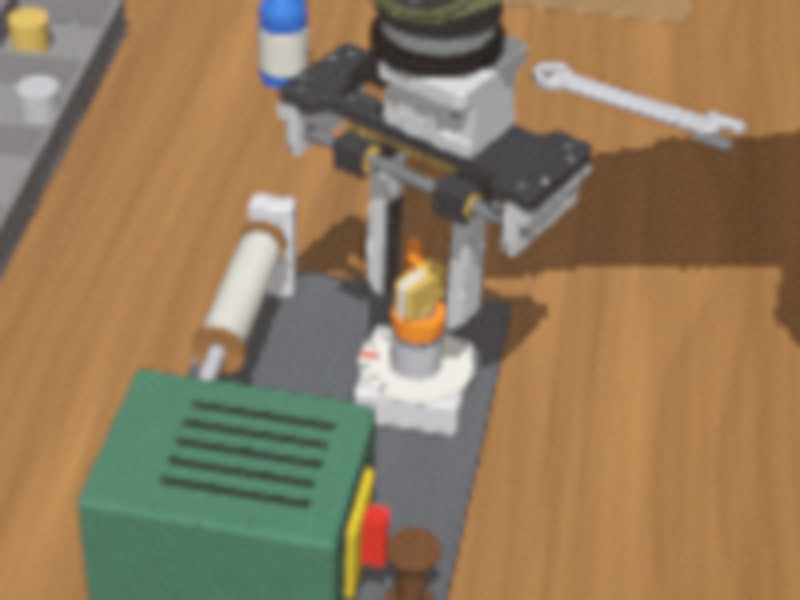

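The side view shows the fingers, at crop x of about 380 and 465, straddling the brass head at crop (415,290). Closing now.

Request:
move_arm --dp '[[0,0,0],[0,0,0],[0,0,0],[0,0,0],[0,0,0],[0,0,0]]' --rotation '[[0,0,0],[0,0,0],[0,0,0],[0,0,0],[0,0,0],[0,0,0]]' --hand '[0.1,0.1,0.1,0.1,0.1,0.1]'

```text
clock: 2.78
eef_pos: [519.1, -26.1, 93.2]
eef_rot: [3.134, -0.002, 1.084]
wrist_force: [22.0, -7.4, -11.9]
finger_gap: 13.8
finger_force: 20.0
```

Run:
```python
from h import *
s=manip.read_state();print({k:s[k] for k in('eef_pos','eef_rot','wrist_force','moment','finger_gap','finger_force')})
```

```text
{'eef_pos': array([519.06599278, -26.11966442,  93.15269183]), 'eef_rot': array([ 3.13376737e+00, -2.10733484e-03,  1.08355713e+00]), 'wrist_force': array([ 22.03322405,  -7.35523523, -11.91533647]), 'moment': array([-1.32236755, -3.95046037,  0.04492108]), 'finger_gap': 13.820378541004345, 'finger_force': 19.995187371969223}
```

Request:
move_arm --dp '[[2,-1,0],[1.5,-0.8,0],[0,0,0],[0,0,0]]' --rotation '[[0,0,0],[0,0,0],[0,0,0],[0,0,0]]' --hand '[0.1,0.1,0.1,0.1]'

```text
clock: 3.28
eef_pos: [519.3, -26.2, 93.0]
eef_rot: [-3.141, -0.001, 1.084]
wrist_force: [-5.1, 5.9, 8.0]
finger_gap: 13.6
finger_force: 20.0
```

Run:
```python
from h import *
s=manip.read_state();print({k:s[k] for k in('eef_pos','eef_rot','wrist_force','moment','finger_gap','finger_force')})
```

```text
{'eef_pos': array([519.31018359, -26.22876162,  93.00589613]), 'eef_rot': array([-3.14058822e+00, -7.01272711e-04,  1.08402796e+00]), 'wrist_force': array([-5.07305229,  5.9247436 ,  8.04347951]), 'moment': array([1.06127228, 1.06858566, 0.0624256 ]), 'finger_gap': 13.602887341638779, 'finger_force': 20.000004172325134}
```

Request:
move_arm --dp '[[0,0,0],[0,0,0],[0,0,0],[0,0,0],[0,0,0],[0,0,0],[0,0,0],[0,0,0]]' --rotation '[[0,0,-0.18],[0,0,-0.18],[0,0,-0.18],[0,0,-0.18],[0,0,-0.18],[0,0,-0.18],[0,0,-0.045],[0,0,0]]' --hand '[0.1,0.1,0.1,0.1,0.1,0.1,0.1,0.1]'

```text
clock: 4.28
eef_pos: [520.7, -28.7, 93.1]
eef_rot: [3.139, -0.003, -0.042]
wrist_force: [7.7, -12.4, -1.5]
finger_gap: 13.6
finger_force: 20.0
```

Run:
```python
from h import *
b=snap('side','s2.png'); c=b['image'][160:240,300:380,::-1]
cv2.imwrite('pics/z2.png',cv2.resize(c,None,fx=7,fy=7,interpolation=cv2.INTER_CUBIC))
s=manip.read_state();print({k:s[k] for k in('eef_pos','eef_rot','wrist_force','moment','finger_gap','finger_force')})
```

```text
{'eef_pos': array([520.72741704, -28.69716707,  93.09068886]), 'eef_rot': array([ 3.13871965, -0.00333614, -0.04163783]), 'wrist_force': array([  6.62781825, -13.14918117,  -1.84739751]), 'moment': array([-2.35903465, -1.07655359, -0.02090375]), 'finger_gap': 13.95758514648071, 'finger_force': 19.995836913585663}
```

View pics/z2.png

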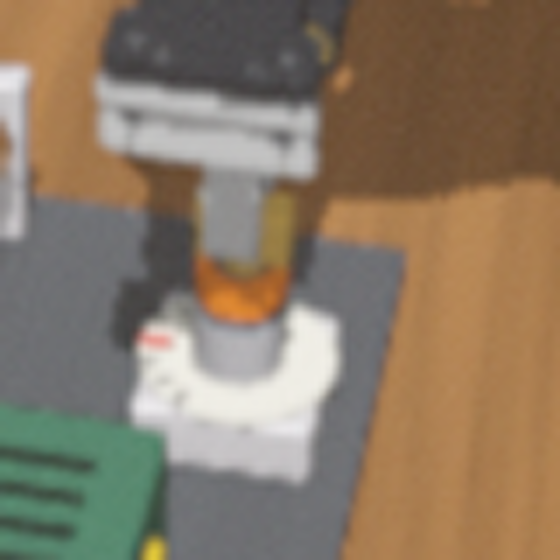

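The red mark is at crop (155,340), and the fingers hold the head pointing towards it. I release, lift and move aside to check.

Request:
move_arm --dp '[[-1,-1.2,0],[0,0,0],[0,0,0],[0,0,0],[0,0,30],[0,0,35],[0,-40,10],[0,-50,0],[0,-50,0],[0,-10,0]]' --rotation '[[0,0,0],[0,0,0],[0,0,0],[0,0,0],[0,0,0],[0,0,0],[0,0,0.18],[0,0,0.18],[0,0,0.18],[0,0,0.18]]' --hand '[0.1,0.35,0.35,0.35,0.35,0.35,0.2,0,0,0]'

```text
clock: 5.58
eef_pos: [518.1, -180.6, 167.3]
eef_rot: [-3.141, 0.0, 0.682]
wrist_force: [0.1, 0.7, -0.5]
finger_gap: 0.1
finger_force: 0.0
```

Run:
```python
from h import *
a=snap('top','t3.png');b=snap('side','s3.png')
f=lambda c,x,y,w,h,s:cv2.resize(c['image'][y:y+h,x:x+w,::-1],None,fx=s,fy=s,interpolation=cv2.INTER_CUBIC)
A=f(a,310,190,55,42,7);B=f(b,305,165,55,65,7)
im=np.zeros((455,790,3),np.uint8);im[:294,:385]=A;im[:455,400:785]=B
cv2.imwrite('pics/z3.png',im)
s=manip.read_state();print({k:s[k] for k in('clock','eef_pos','eef_rot','wrist_force','moment','finger_gap')})
```

```text
{'clock': 5.675, 'eef_pos': array([ 518.2764464 , -179.16872132,  167.21704345]), 'eef_rot': array([-3.14119142e+00,  3.06532711e-04,  6.79588093e-01]), 'wrist_force': array([-0.01317202,  0.88220013,  0.07275107]), 'moment': array([-0.05276435,  0.08578547, -0.02907399]), 'finger_gap': 1.0820430387714683}
```

View pics/z3.png

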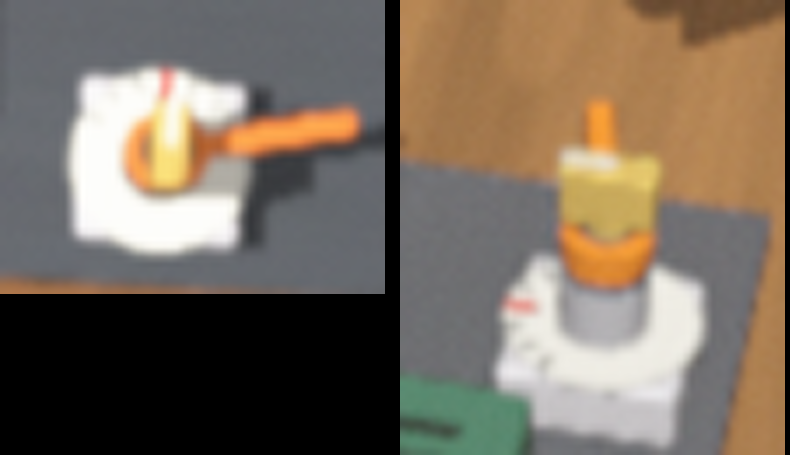

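```bash
cat > ang.py <<'E'
from m import *
def ang(fa,fb):
    a=load(fa);b=load(fb)
    kb,_=edge_bottom(a);kr,_=edge_right(a);print('plate yaw',-np.arctan(kb[0]),np.arctan(kr[0]))
    for c,(x,y,w,hh),n in((a,(325,190,20,26),'top'),(b,(303,180,32,32),'side')):
        im=c['image'];h=cv2.cvtColor(im,cv2.COLOR_RGB2HSV).astype(int)
        sub=im[y:y+hh,x:x+w].astype(float)
        wt=np.clip(sub[...,1]*0+sub[...,0]-sub[...,1]-60,0,None)*((h[y:y+hh,x:x+w,0]<6)|(h[y:y+hh,x:x+w,0]>172))
        v,u=np.nonzero(wt>0);ww=wt[v,u]
        P=np.array([onz(c,uu+x,vv+y,40)[:2] for uu,vv in zip(u,v)])
        m=np.average(P,axis=0,weights=ww);C=np.cov(P.T,aweights=ww);e,V=np.linalg.eigh(C)
        print(n,'red',m.round(1),len(ww),'line ang',np.arctan(V[1,1]/V[0,1]).round(3))
        # dial axis from red mark 30mm
    # head (brass+white) from top: bright
    h=cv2.cvtColor(a['image'],cv2.COLOR_RGB2HSV).astype(int)
    print(h[203:219,329:341,1]);print(h[203:219,329:341,2])
    hb=cv2.cvtColor(b['image'],cv2.COLOR_RGB2HSV).astype(int)
    print(hb[183:192,326:344,1]);print(hb[183:192,326:344,2])
E
python3 -c "
from ang import *
ang('t3.png','s3.png')"
```

```text
plate yaw -0.042457085956467196 -0.050162082685839625
top red [551.3 -27.7] 3 line ang 0.018
side red [548.2 -31.4] 3 line ang 0.189
[[  5   5   8  40  93  43  10   9  10   5   5   7]
 [  3   5  12  58  76  23  17  26  14   5   4   7]
 [  5   9  26  79  64  18  29  67  32   7   5   8]
 [ 18  37  80 105  64  19  44  96  65  16  12  11]
 [ 72 117 136 118  64  19  48 111 113  59  30  24]
 [129 161 148 115  59  19  51 118 151 123  77  68]
 [158 156 136 112  59  23  59 122 161 169 144 142]
 [165 143 134 119  78  47  81 129 157 185 184 183]
 [166 139 138 130 111  95 109 135 153 183 179 160]
 [168 147 139 134 128 126 129 141 156 174 145  95]
 [171 162 144 134 130 129 135 144 163 158 101  45]
 [168 168 149 134 130 132 137 149 164 133  67  28]
 [145 164 154 136 132 133 139 149 147  97  39  20]
 [ 86 141 152 142 139 140 140 126  95  53  23  16]
 [ 24  59  87  92  95  93  77  51  35  23  18  18]
 [  8  13  24  26  27  25  18  13  12  11  11  11]]
[[252 250 251 247 246 251 252 249 246 251 251 245]
 [253 253 251 245 246 251 252 247 247 252 252 247]
 [253 253 251 249 250 252 251 246 240 250 250 24
[... 1318 characters left out ...]
37 132 133 140 135 138]]
[[175 177 178 179 174 186 233 246 241 208 177 173 174 175 175 171 174 177]
 [175 177 179 180 174 182 231 245 241 213 182 174 176 174 171 171 173 179]
 [176 178 183 184 180 185 229 245 242 218 186 174 174 172 172 171 175 178]
 [178 182 197 205 204 203 229 241 239 220 192 180 176 176 175 176 176 179]
 [178 187 212 226 227 225 230 234 232 223 207 198 194 197 198 191 181 180]
 [179 191 216 229 229 229 230 230 232 230 223 220 220 222 221 211 187 179]
 [180 193 216 225 225 224 226 231 233 233 230 227 226 227 226 217 188 179]
 [169 181 199 207 208 213 222 229 233 230 227 225 226 227 228 210 183 178]
 [140 160 189 199 201 202 205 209 209 209 209 212 218 226 226 197 176 176]]
```

```bash
cat > ang2.py <<'E'
from m import *
def fit(c,P,ax):
    W=np.array([onz(c,u,v,113)[:2] for u,v in P]); k=np.polyfit(W[:,0],W[:,1],1); return np.arctan(k[0]),W.mean(0)
def head(fa,fb):
    a=load(fa);b=load(fb)
    S=cv2.cvtColor(a['image'],cv2.COLOR_RGB2HSV).astype(float)
    P=[];E1=[]
    for v in range(206,210):
        w=np.clip(90-S[v,332:337,1],0,None); P.append((np.average(np.arange(332,337),weights=w),v))
    for v in range(207,215):   # right edge of the top face: V crosses 215
        r=S[v,334:340,2]; i=np.argmax(r<215); E1.append((334+i-1+(r[i-1]-215)/(r[i-1]-r[i]),v))
    print('top stripe',fit(a,P,0),'edge',fit(a,E1,0))
    S=cv2.cvtColor(b['image'],cv2.COLOR_RGB2HSV).astype(float)
    Q=[]
    for u in range(328,336):
        w=np.clip(115-S[185:191,u,1],0,None); Q.append((u,np.average(np.arange(185,191),weights=w)))
    print('side stripe',fit(b,Q,0),np.round(Q,2).tolist())
head('t3.png','s3.png')
a=load('t3.png')
for X in ((530,-28,113),): pass
E
python3 ang2.py
```

```text
top stripe (np.float64(-0.029946143371540272), array([525.94887207, -27.3845297 ])) edge (np.float64(-0.026957209764951424), array([518.17581717, -33.51486189]))
side stripe (np.float64(-0.057362186363823904), array([525.49968557, -29.41227236])) [[328.0, 186.94], [329.0, 186.96], [330.0, 187.07], [331.0, 187.27], [332.0, 187.68], [333.0, 187.79], [334.0, 187.86], [335.0, 187.81]]
```

Both views put the pointer at about -0.04 rad, matching the machine yaw of -0.045, so the pointer is on the mark. Now I go to the lever.

Request:
move_arm --dp '[[5,15,0],[5,15,0],[5,15,0],[5,15,0],[5,15,0],[5,15,0],[0,5,0],[0,0,0]]' --rotation '[[0,0,0.18],[0,0,0.18],[0,0,0.18],[0,0,0.18],[0,0,0.18],[0,0,0.18],[0,0,0.18],[0,0,0.18]]' --hand '[0,0,0,0,0,0,0,0]'

```text
clock: 6.68
eef_pos: [548.5, -81.7, 167.4]
eef_rot: [-3.141, -0.0, 2.121]
wrist_force: [0.6, 0.1, -0.2]
finger_gap: 0.4
finger_force: 0.0
```

Request:
move_arm --dp '[[0,0,0],[0,0,0],[0,0,0],[0,0,0],[0,0,0],[0,0,0],[0,0,0]]' --rotation '[[0,0,0.18],[0,0,0.18],[0,0,0.18],[0,0,0.18],[0,0,0.18],[0,0,0.18],[0,0,0.12]]' --hand '[0,0,0,0,0,0,0]'

```text
clock: 7.55
eef_pos: [548.5, -82.1, 167.4]
eef_rot: [3.141, -0.0, -2.964]
wrist_force: [0.9, 0.0, 0.6]
finger_gap: 0.5
finger_force: 0.0
```

Yaw is 3.32. Lowering beside the lever.

Request:
move_arm --dp '[[0,-2.5,-35],[0,0,-35],[0,0,-15],[0,0,-10],[0,0,0]]' --rotation '[[0,0,0],[0,0,0],[0,0,0],[0,0,0],[0,0,0]]' --hand '[0,0,0,0,0]'

```text
clock: 8.18
eef_pos: [548.7, -85.5, 72.7]
eef_rot: [-3.142, 0.0, -2.965]
wrist_force: [0.2, -0.7, 0.4]
finger_gap: 0.1
finger_force: 0.0
```

```bash
cat > st.py <<'E'
from h import *
A=np.array([518.,-28.7])
def st():
    s=manip.read_state();p=s['eef_pos'];r=p[:2]-A;R=np.hypot(*r);f=s['wrist_force'];t=np.array([r[1],-r[0]])/R
    F=-f[:2]@t; T=(r[0]*f[1]-r[1]*f[0])/1000
    print('clk %.2f'%s['clock'],p.round(1),'yaw %.3f R %.1f th %.3f'%(s['eef_rot'][2],R,np.arctan2(r[1],r[0])),'F',f.round(2),'Ft %.2f Fr %.2f'%(F,f[:2]@r/R),'torque/60mm %.2f Mz %.3f with Mz %.2f'%(T/.06,s['moment'][2],(T+s['moment'][2])/.06),'j6 %.2f'%s['joints'][5])
def plan(R,th0,dth,n):  # clockwise rows
    p=lambda q:A+R*np.array([np.cos(q),np.sin(q)])
    s=manip.read_state()['eef_pos'][:2]
    qs=[th0-dth*(i+1) for i in range(n)]; last=p(th0)
    print([ (p(q)-(p(q+dth))).round(1).tolist() for q in qs], 'end',p(qs[-1]).round(1))
st()
if __name__=='__main__':
    import sys
    if len(sys.argv)>1: plan(*map(float,sys.argv[1:4]),int(sys.argv[4]))
E
python3 st.py 61 -1.08 0.15 10
```

```text
clk 8.18 [548.7 -85.5  72.7] yaw -2.965 R 64.6 th -1.075 F [ 0.16 -0.71  0.4 ] Ft -0.19 Fr 0.70 torque/60mm -0.21 Mz 0.008 with Mz -0.07 j6 -1.97
[[-8.4, -3.7], [-8.8, -2.4], [-9.1, -1.1], [-9.1, 0.3], [-9.0, 1.7], [-8.6, 3.0], [-8.1, 4.3], [-7.4, 5.4], [-6.5, 6.5], [-5.4, 7.4]] end [466.4 -61.2]
```

Request:
move_arm --dp '[[-9.8,-1.1,0],[-8.8,-2.4,0],[-9.1,-1.1,0],[-9.1,0.3,0],[-9.0,1.7,0],[-8.6,3.0,0],[-8.1,4.3,0],[-7.4,5.4,0]]' --rotation '[[0,0,0],[0,0,-0.15],[0,0,-0.15],[0,0,-0.15],[0,0,-0.15],[0,0,-0.15],[0,0,-0.15],[0,0,-0.15]]' --hand '[0,0,0,0,0,0,0,0]'

```text
clock: 9.18
eef_pos: [478.3, -75.7, 73.3]
eef_rot: [3.141, 0.001, 2.263]
wrist_force: [0.5, -1.6, -0.6]
finger_gap: 0.3
finger_force: 0.5
```

```bash
python3 st.py 61 -2.28 0.1 8
```

```text
clk 9.18 [478.3 -75.7  73.3] yaw 2.263 R 61.5 th -2.272 F [ 0.45 -1.57 -0.56] Ft 1.36 Fr 0.91 torque/60mm 1.39 Mz -0.031 with Mz 0.88 j6 -0.92
[[-4.4, 4.2], [-4.0, 4.6], [-3.5, 5.0], [-3.0, 5.3], [-2.4, 5.6], [-1.9, 5.8], [-1.3, 6.0], [-0.7, 6.1]] end [457.1 -32.5]
```

Request:
move_arm --dp '[[-4.4,4.2,0],[-4.0,4.6,0],[-3.5,5.0,0],[-3.0,5.3,0],[-2.4,5.6,0],[-1.9,5.8,0]]' --rotation '[[0,0,-0.1],[0,0,-0.1],[0,0,-0.1],[0,0,-0.1],[0,0,-0.1],[0,0,-0.1]]' --hand '[0,0,0,0,0,0]'

```text
clock: 9.93
eef_pos: [459.2, -45.1, 73.2]
eef_rot: [3.14, 0.001, 1.665]
wrist_force: [-0.2, -0.8, -1.3]
finger_gap: 0.8
finger_force: 0.5
```

```bash
python3 st.py 61 -2.88 0.1 9
```

```text
clk 9.93 [459.2 -45.1  73.2] yaw 1.665 R 61.1 th -2.869 F [-0.18 -0.81 -1.3 ] Ft 0.73 Fr 0.39 torque/60mm 0.75 Mz 0.029 with Mz 1.23 j6 -0.27
[[-1.3, 6.0], [-0.7, 6.1], [-0.1, 6.1], [0.5, 6.1], [1.1, 6.0], [1.7, 5.8], [2.3, 5.6], [2.9, 5.4], [3.4, 5.1]] end [469.    7.7]
```

Request:
move_arm --dp '[[-1.3,6.0,0],[-0.7,6.1,0],[-0.1,6.1,0]]' --rotation '[[0,0,-0.1],[0,0,-0.1],[0,0,-0.1]]' --hand '[0,0,0]'

```text
clock: 10.3
eef_pos: [457.1, -26.9, 73.2]
eef_rot: [3.14, 0.0, 1.365]
wrist_force: [-0.9, -1.2, -0.7]
finger_gap: 0.2
finger_force: 0.5
```

```bash
python3 st.py
```

```text
clk 10.30 [457.1 -26.9  73.2] yaw 1.365 R 60.9 th 3.112 F [-0.9  -1.22 -0.7 ] Ft 1.25 Fr 0.86 torque/60mm 1.27 Mz 0.023 with Mz 1.65 j6 0.07
```

Request:
move_arm --dp '[[0.5,6.1,0],[1.1,6.0,0],[1.7,5.8,0]]' --rotation '[[0,0,-0.1],[0,0,-0.1],[0,0,-0.1]]' --hand '[0,0,0]'

```text
clock: 10.68
eef_pos: [460.4, -9.0, 73.2]
eef_rot: [3.141, -0.0, 1.065]
wrist_force: [-0.3, -0.4, -0.4]
finger_gap: 0.6
finger_force: 0.5
```

```bash
python3 st.py 61 -3.48 0.1 12
```

```text
clk 10.68 [460.4  -9.   73.2] yaw 1.065 R 60.9 th 2.812 F [-0.29 -0.37 -0.44] Ft 0.45 Fr 0.16 torque/60mm 0.45 Mz -0.033 with Mz -0.09 j6 0.41
[[2.3, 5.6], [2.9, 5.4], [3.4, 5.1], [3.9, 4.7], [4.3, 4.3], [4.7, 3.8], [5.1, 3.4], [5.4, 2.8], [5.7, 2.3], [5.9, 1.7], [6.0, 1.1], [6.1, 0.5]] end [516.   32.3]
```

Request:
move_arm --dp '[[2.3,5.6,-0.5],[2.9,5.4,-0.5],[3.4,5.1,-0.5]]' --rotation '[[0,0,-0.1],[0,0,-0.1],[0,0,-0.1]]' --hand '[0,0,0]'

```text
clock: 11.05
eef_pos: [469.1, 7.1, 71.7]
eef_rot: [3.141, -0.001, 0.765]
wrist_force: [-0.6, -0.9, 1.8]
finger_gap: 0.2
finger_force: 0.6
```

```bash
python3 st.py
```

```text
clk 11.05 [469.1   7.1  71.7] yaw 0.765 R 60.6 th 2.509 F [-0.56 -0.92  1.8 ] Ft 1.07 Fr -0.09 torque/60mm 1.08 Mz 0.023 with Mz 1.45 j6 0.74
```

Request:
move_arm --dp '[[3.9,4.7,0],[4.3,4.3,0],[4.7,3.8,0]]' --rotation '[[0,0,-0.1],[0,0,-0.1],[0,0,-0.1]]' --hand '[0,0,0]'

```text
clock: 11.42
eef_pos: [481.6, 19.7, 71.6]
eef_rot: [3.141, 0.001, 0.465]
wrist_force: [-3.9, -2.8, 1.9]
finger_gap: 0.3
finger_force: 2.7
```

```bash
python3 st.py
```

```text
clk 11.43 [481.6  19.7  71.6] yaw 0.465 R 60.6 th 2.216 F [-3.88 -2.78  1.92] Ft 4.77 Fr 0.11 torque/60mm 4.82 Mz -0.033 with Mz 4.27 j6 1.07
```

Request:
move_arm --dp '[[2.5,1.75,0],[2.6,1.6,0],[0,0,0]]' --rotation '[[0,0,-0.05],[0,0,-0.05],[0,0,0]]' --hand '[0,0,0]'

```text
clock: 11.8
eef_pos: [486.6, 23.1, 71.5]
eef_rot: [3.142, 0.0, 0.368]
wrist_force: [-4.2, 0.2, 1.7]
finger_gap: 0.7
finger_force: 2.3
```

```bash
python3 st.py
```

```text
clk 11.80 [486.6  23.1  71.5] yaw 0.368 R 60.5 th 2.116 F [-4.22  0.24  1.74] Ft 3.48 Fr 2.39 torque/60mm 3.51 Mz -0.002 with Mz 3.49 j6 1.18
```

Request:
move_arm --dp '[[2.6,1.5,0],[2.75,1.4,0],[0,0,0]]' --rotation '[[0,0,-0.05],[0,0,-0.05],[0,0,0]]' --hand '[0,0,0]'

```text
clock: 12.18
eef_pos: [492.1, 26.0, 71.4]
eef_rot: [3.142, 0.0, 0.268]
wrist_force: [-4.6, -2.1, 1.7]
finger_gap: 0.3
finger_force: 2.3
```

```bash
python3 st.py
```

```text
clk 12.18 [492.1  26.   71.4] yaw 0.268 R 60.6 th 2.013 F [-4.63 -2.09  1.72] Ft 5.08 Fr 0.09 torque/60mm 5.12 Mz -0.003 with Mz 5.08 j6 1.28
```

Request:
move_arm --dp '[[2.75,1.3,0],[2.8,1.2,0],[0,0,0]]' --rotation '[[0,0,-0.05],[0,0,-0.05],[0,0,0]]' --hand '[0,0,0]'

```text
clock: 12.55
eef_pos: [497.7, 28.4, 71.4]
eef_rot: [3.141, 0.0, 0.168]
wrist_force: [-3.4, -1.5, 2.5]
finger_gap: 0.2
finger_force: 2.3
```

```bash
python3 st.py
```

```text
clk 12.55 [497.7  28.4  71.4] yaw 0.168 R 60.6 th 1.913 F [-3.36 -1.51  2.54] Ft 3.67 Fr -0.30 torque/60mm 3.71 Mz -0.055 with Mz 2.80 j6 1.39
```

The force is holding at about 4 N instead of climbing, so I look to see whether it's a tight spot or a foreign contact.

```bash
python3 - <<'E'
from h import *
b=snap('side','s4.png'); c=b['image'][150:270,280:400,::-1]
cv2.imwrite('pics/z4.png',cv2.resize(c,None,fx=5,fy=5,interpolation=cv2.INTER_CUBIC))
E
python3 st.py 60.6 1.913 0.05 8
```

```text
clk 12.60 [497.7  28.4  71.4] yaw 0.169 R 60.6 th 1.912 F [-4.63 -2.51  2.06] Ft 5.20 Fr -0.81 torque/60mm 5.26 Mz 0.008 with Mz 5.40 j6 1.39
[[2.9, 0.9], [2.9, 0.8], [3.0, 0.7], [3.0, 0.5], [3.0, 0.4], [3.0, 0.2], [3.0, 0.1], [3.0, -0.1]] end [521.5  31.8]
```

View pics/z4.png

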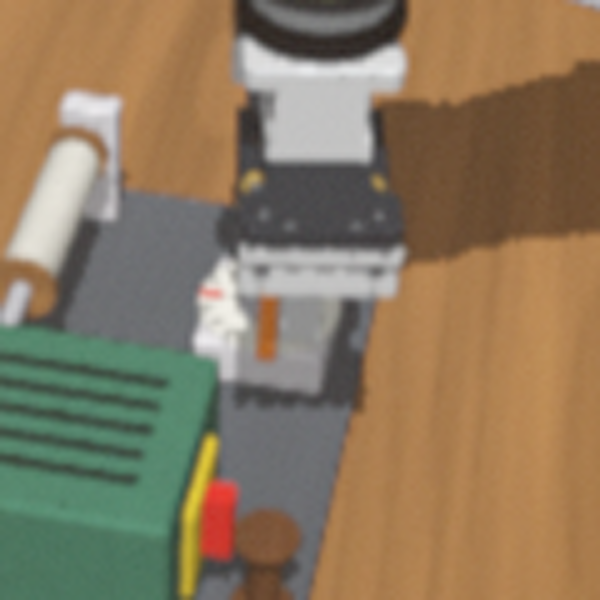

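The lever, at crop (267,330), is moving with the finger against it, and nothing else is in contact. The bobbin at (267,540) is clear. So this is a tight stretch of thread rather than the seat, and I continue in small steps.

Request:
move_arm --dp '[[2.9,0.9,0],[2.9,0.8,0],[0,0,0]]' --rotation '[[0,0,-0.05],[0,0,-0.05],[0,0,0]]' --hand '[0,0,0]'

```text
clock: 12.98
eef_pos: [503.1, 30.1, 71.2]
eef_rot: [3.141, 0.002, 0.068]
wrist_force: [-8.0, -3.1, 4.7]
finger_gap: 0.7
finger_force: 4.1
```

```bash
python3 st.py
```

```text
clk 12.97 [503.1  30.1  71.2] yaw 0.068 R 60.7 th 1.820 F [-7.96 -3.15  4.7 ] Ft 8.49 Fr -1.09 torque/60mm 8.59 Mz -0.056 with Mz 7.65 j6 1.49
```

Request:
move_arm --dp '[[1.5,0.4,0],[1.5,0.3,0],[0,0,0]]' --rotation '[[0,0,-0.025],[0,0,-0.025],[0,0,0]]' --hand '[0,0,0]'

```text
clock: 13.35
eef_pos: [505.6, 30.8, 71.1]
eef_rot: [3.141, 0.003, 0.019]
wrist_force: [-11.1, -3.4, 5.8]
finger_gap: 0.9
finger_force: 5.6
```

```bash
python3 st.py
```

```text
clk 13.35 [505.6  30.8  71.1] yaw 0.019 R 60.7 th 1.777 F [-11.1   -3.42   5.76] Ft 11.57 Fr -1.08 torque/60mm 11.71 Mz -0.093 with Mz 10.16 j6 1.54
```

Request:
move_arm --dp '[[0,0,0]]' --rotation '[[0,0,0]]' --hand '[0]'

```text
clock: 13.48
eef_pos: [505.6, 30.8, 71.1]
eef_rot: [3.141, 0.003, 0.019]
wrist_force: [-10.6, -2.8, 5.6]
finger_gap: 0.6
finger_force: 5.6
```

```bash
python3 st.py
```

```text
clk 13.47 [505.6  30.8  71.1] yaw 0.019 R 60.7 th 1.776 F [-10.6   -2.85   5.63] Ft 10.96 Fr -0.63 torque/60mm 11.10 Mz -0.068 with Mz 9.96 j6 1.54
```

About 10.5 N at the lever, so it is nipped up. I back off, lift clear and check.

Request:
move_arm --dp '[[-5,-1,0],[-8,-2,0],[-5,0,10],[0,0,40],[0,0,45],[0,-50,0],[0,-55,0],[0,-55,0],[0,-55,0],[0,0,0]]' --rotation '[[0,0,0],[0,0,0],[0,0,0],[0,0,0],[0,0,0],[0,0,0],[0,0,0],[0,0,0],[0,0,0],[0,0,0]]' --hand '[0,0,0,0,0,0,0,0,0,0]'

```text
clock: 14.72
eef_pos: [488.5, -189.7, 166.5]
eef_rot: [3.141, -0.001, 0.015]
wrist_force: [0.5, 1.2, -0.8]
finger_gap: 0.5
finger_force: 0.0
```

```bash
python3 - <<'E'
from h import *
a=snap('top','t5.png');b=snap('side','s5.png')
f=lambda c,x,y,w,h,s:cv2.resize(c['image'][y:y+h,x:x+w,::-1],None,fx=s,fy=s,interpolation=cv2.INTER_CUBIC)
A=f(a,305,190,55,42,7);B=f(b,305,165,55,65,7)
im=np.zeros((455,790,3),np.uint8);im[:294,:385]=A;im[:455,400:785]=B
cv2.imwrite('pics/z5.png',im)
E
sed -i "s/^head(.*/head('t5.png','s5.png')/" ang2.py; python3 ang2.py
```

```text
top stripe (np.float64(-0.03518226976973844), array([525.94907569, -27.39307187])) edge (np.float64(-0.02547827029315501), array([518.17555549, -33.5038101 ]))
side stripe (np.float64(-0.01224607304577524), array([525.54849423, -29.76058864])) [[328.0, 186.95], [329.0, 186.97], [330.0, 187.08], [331.0, 187.23], [332.0, 187.44], [333.0, 187.56], [334.0, 187.69], [335.0, 187.74]]
```

View pics/z5.png

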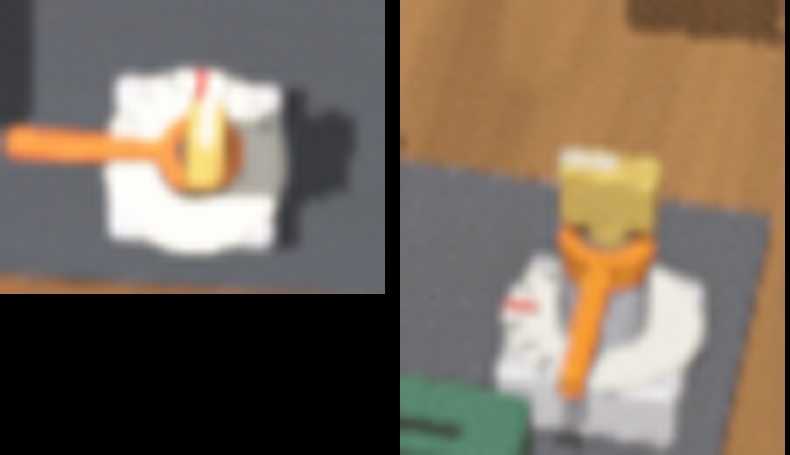

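The lever now points to +y, at top crop (20,140). The white line still points at the red mark, top crop (207,110) against (202,80). The arm is clear, so I hand in.

```bash
python3 -c "
from cell import manip
print(manip.sign_off())"
```

```text
the job is handed in; nothing more can be done
None
```

The pointer is on the red mark to within about 0.03 rad in the last pictures, and the locknut is nipped up at about 10–11 N after a tight stretch of thread at about 4 N. I take it as seated from the force climbing past that stretch (faster than stated); I did not see it seat. The arm was clear and the job was handed in at about 15 s.

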